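# Start the green glass polisher

### The arm

A 6-joint arm with a two-finger parallel gripper is mounted at the origin on the work surface. World frame = base frame: x ahead of the robot, y to its left, z up, the work surface at z = 0. Lengths are in m, angles in rad, forces in N, time in s.
With the tool pointing down it reaches from about 0.35 to 0.775 m from the base axis. Payload 7.3 kg.
Tool frame: the origin (TCP) lies at the very end of the fingers, on their centre line; the grasp point (between the pads) lies 19 mm behind it; z points along the fingers, y is the line along which they close (so a half turn about z gives the same grasp; the last joint's range is limited). The gripper opens to 92 mm and grips with 3 to 60 N. Pads are 19 mm wide; open, the fingers measure 130 mm over their backs; the gripper's body (75 mm by 190 mm) begins 47 mm behind the grasp point.
Start: joints at [1.133, 0.342, 1.524, -0, 1.275, -0.146], TCP at [0.151, 0.503, 0.227] pointing down, gripper open.
Joint ranges: [-2.53, 2.53], [-0.77, 2.02], [0.04, 2.7], [-1, 4.14], [0.28, 2.66], [-3.11, 3.11]. Speed limits (rad/s): [2.57, 2.57, 3.14, 3.14, 3.14, 3.14].

### API

Orientations are given as [roll, pitch, yaw] about the fixed x, y, z axes, in that order (R = Rz(yaw) Ry(pitch) Rx(roll)).
In Python, from cell import robot gives the robot as it stands. The module is installed in compiled form; this text tells all that it offers.
- The arm moves only by the tool arm_command, never from a script. Its argument "moves" is a list of rows, each a list of 3 entries, a list of its own where there are three numbers: the shift along the tool's x, y, z in m, then the turn, a rotation vector about the tool's x, y, z in rad, then the finger opening in m, from 0 to 0.0918. In form: [[[dx, dy, dz], [ax, ay, az], claw], ...]. A call has exactly 5 rows; each row is the pose to reach, as a shift and turn from the pose commanded when the call began, along the tool's axes at that moment; what a row does not reach only later rows make up. A row lasts 1/10 s, in which the tool goes at most 50 mm and 8.59 degrees, less where a joint would pass 70% of its speed; a pose out of reach is approached as far as the arm can. A call with a gripper value outside its range is refused whole. The fingers move at their own pace and stop on an object; "squeeze" is the grip in N (left out, the last holds). Time passes only in rows, so rows that repeat a pose let the fingers close, or fill a call up. It gives the time, the measured TCP pose, the force, the opening and the grip force at its end, in the units of the state.
- robot.observe(): the state, without advancing time (a new reading comes with each control period).
- robot.read_camera(name): name is "scene" or "side" or "wrist"; returns the picture (480x640x3 uint8, red, green, blue); there is no depth.
- robot.camera_model(name): a dict with "fx", "fy", "cx", "cy" (pixels), "R" (3x3) and "t" (3): a world point X has camera coordinates R X + t. Camera axes: x right, y down, z forward; pixel columns grow to the right and rows downward; lengths in m; the calibration is good to about 2 mm. A picture is of the moment at which its call begins: read the wrist's pose just before it. camera_model takes no time and is no camera call; for the wrist camera it gives the pose at the moment of the call.
- robot.hand_in(): hands the job in; it is judged then, once.
The state is a dict: "time": time; "qpos": joint angles; "qvel": joint speeds; "joint_efforts": joint torques, N m; "tool_pos": TCP position; "tool_rot": TCP orientation; "contact_force": force on the tool from outside, world axes, zero at the start; "torque": the same for the moment, N m; "opening": finger opening in m; "grip_force": force on a finger pad.
Only numpy, scipy, OpenCV 4.12 (cv2) and the standard library are available. Lean on these libraries where they do the work, as an engineer would, in place of code of your own. Each camera call takes 0.05 s, during which the arm holds its last target. There are 200 camera calls.

### The job

Start the green glass polisher: turn its orange key clockwise from off, past run, all the way to start, hold it there for a second, then let go so that it springs back to run and stays at run. Leave the blue polisher's key alone, and leave the ruby-red wine glass standing where it is.

Things in the scene. Friction and masses are not known exactly. Their poses are not given: they have to be found in the camera images.
- green_key_grip (a point): point on the upright turning axis of the green polisher's key, in the middle of its orange head, where it is gripped, 114 mm above the table. The head is a flat upright block: 36 mm along this point's x, 10 mm thick along y, 30 mm high (15 mm above and below the point); z is up, the axes turn with the key. The round barrel below it is 34 mm wide, its top 26 mm below the point
- green_polisher: fixed green painted box, 150 mm (x) by 260 mm (y), deck 70 mm high; origin under its middle, z up. Key axis at x -10, y -80 mm; slim white brush on a spindle at x 0, y +70 mm, top 160 mm above the table at most. Around the key white, green and red dots mark OFF, RUN and START; a white stripe on the key's head points at them
- green_switch (a joint): turn of the steel lock barrel of the green polisher's key switch, rad clockwise from above: 0 = OFF, 0.6 = RUN (hard stop). Stiff (0.03 N m), stays where it is left; starts at or near OFF (0 to 0.12). The key turns with it
- green_key (a joint): turn of the green polisher's key beyond its barrel, rad clockwise from above: 0 = rest, 0.6 = START (hard stop). A spring pulls it back to 0 (0.07 N m at 0, 0.16 N m at 0.6): turning the key first carries the barrel from OFF to RUN, then winds the spring. Whole turn of the key from OFF to START: 1.2 rad (70 degrees)
- blue_key_grip (a point): point on the upright turning axis of the blue polisher's key, in the middle of its orange head, where it is gripped, 114 mm above the table. The head is a flat upright block: 36 mm along this point's x, 10 mm thick along y, 30 mm high (15 mm above and below the point); z is up, the axes turn with the key. The round barrel below it is 34 mm wide, its top 26 mm below the point
- blue_polisher: fixed blue painted box, 150 mm (x) by 260 mm (y), deck 70 mm high; origin under its middle, z up. Key axis at x -10, y -80 mm; wide yellow pad on a spindle at x 0, y +70 mm, top 160 mm above the table at most. Around the key white, green and red dots mark OFF, RUN and START; a white stripe on the key's head points at them
- blue_switch (a joint): turn of the steel lock barrel of the blue polisher's key switch, rad clockwise from above: 0 = OFF, 0.6 = RUN (hard stop). Stiff (0.03 N m), stays where it is left; starts at or near OFF (0 to 0.12). The key turns with it
- blue_key (a joint): turn of the blue polisher's key beyond its barrel, rad clockwise from above: 0 = rest, 0.6 = START (hard stop). A spring pulls it back to 0 (0.07 N m at 0, 0.16 N m at 0.6): turning the key first carries the barrel from OFF to RUN, then winds the spring. Whole turn of the key from OFF to START: 1.2 rad (70 degrees)
- ruby_goblet: loose wine glass with ruby-red bowl and stem on a pale round foot, 72 mm wide, 155 mm high, standing on the table beyond the two polishers; origin under the middle of its foot, z up
Not all that is in view belongs to the job. What is shaped like the ruby_goblet but black is not meant.

How it is judged:
By the outcome, as a careful person would: the job done as asked, in the order asked, and still so for the second after the job is handed in, with the robot touching nothing.
It also fails if it takes over 35 s, if anything falls off the work surface, if the arm or the gripper's body presses on something with over 40 N, if the wrist force passes 120 N, or if a joint passes its speed limit or range.

## Working session

There is one attempt and no reset: what is moved stays moved. The work goes in short steps, Python scripts to look and compute and a tool call to move; the robot and the scene stay as the last step left them, time stands still between calls to the robot, and variables do not carry over. Pictures are saved under pics/ and viewed, at most 10 in all, crops included, and the job is handed in when it is done.

Besides the shell and the picture viewer there is one more tool, called as name(argument=value, ...) on one line, values as JSON. arm_command: Moves the arm, as the interface text tells. Its arguments: {"type":"object","properties":{"moves":{"type":"array"},"squeeze":{"type":"number"}},"required":["moves"]}

```bash
mkdir -p pics; python3 - <<'E'
from cell import robot
import cv2,numpy as np
a=robot.read_camera("scene");b=robot.read_camera("side")
for n,i in(("scene",a),("side",b)):
    cv2.imwrite(f"pics/{n}.png",i[:,:,::-1])
    m=robot.camera_model(n);print(n,m)
print(robot.observe())
E
```

```text
scene {'fx': 505.8911282632862, 'fy': 505.8911282632862, 'cx': 325.65290972771214, 'cy': 240.86971910008594, 'R': array([[ 0.48652581,  0.87366454,  0.00170682],
       [ 0.5077015 , -0.28113754, -0.81437146],
       [-0.71100761,  0.39707928, -0.58034146]]), 't': array([-0.25806015, -0.23551645,  1.57051168])}
side {'fx': 597.6673265714645, 'fy': 597.6673265714645, 'cx': 317.3091203092752, 'cy': 247.72047830153983, 'R': array([[-0.94003828, -0.34105452, -0.00313905],
       [-0.22942766,  0.63912106, -0.73408938],
       [ 0.25237073, -0.68935193, -0.6790456 ]]), 't': array([0.58917137, 0.23766873, 1.14163273])}
{'time': 0.1, 'qpos': array([ 1.13303552e+00,  3.42652576e-01,  1.52488895e+00, -1.33420797e-05,
        1.27537559e+00, -1.45998388e-01]), 'qvel': array([ 1.64596879e-03, -1.20851535e-03, -2.04885378e-03,  9.49068549e-05,
       -4.69108543e-04,  7.27902916e-04]), 'joint_efforts': array([ 1.21896315e-03, -4.32009208e+01, -2.44696462e+01,  7.18688406e-02,
        5.25998720e-02, -8.39410905e-05]), 'tool_pos': array([0.15084696, 0.50250586, 0.22612605]), 'tool_rot': array([-3.14028043e+00, -1.80059377e-04,  2.84983401e+00]), 'contact_force': array([-0.24546312,  0.3945664 ,  0.34650784]), 'torque': array([ 0.02735417,  0.04519201, -0.00224782]), 'grip_force': 0.0, 'opening': 0.09172645398934942}
```

View pics/scene.png

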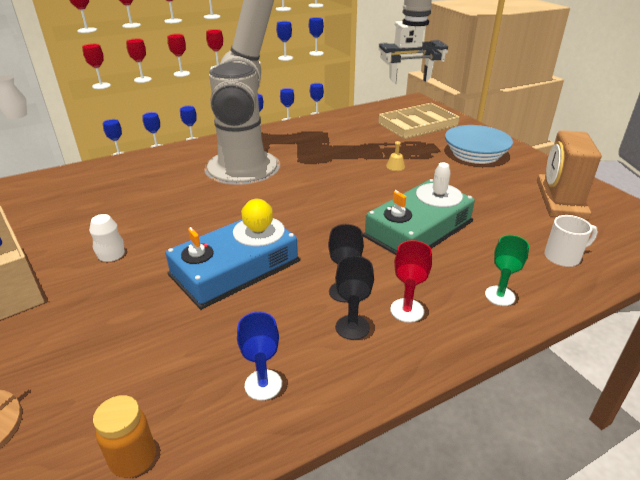

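View pics/side.png

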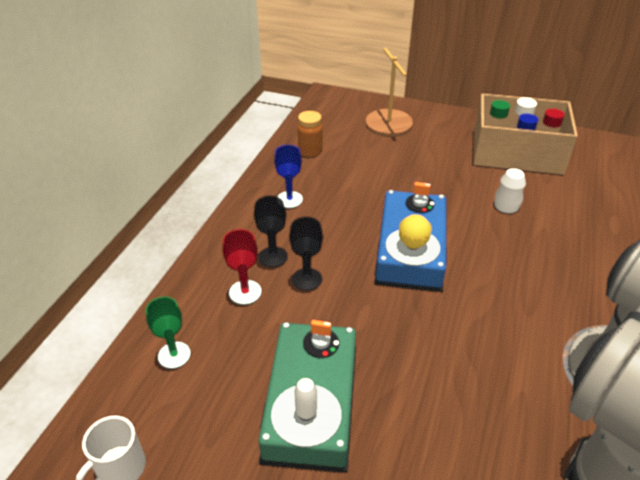

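The green polisher's key head is at scene (399,199) and side (321,328). Its deck screws in the side view are at (286,325), (349,329), (340,443) and (266,437).

```bash
cat > h.py <<'E'
from cell import robot
import numpy as np
from scipy.spatial.transform import Rotation as Ro
def onz(m,uv,z):
    d=m["R"].T@np.array([(uv[0]-m["cx"])/m["fx"],(uv[1]-m["cy"])/m["fy"],1]);c=-m["R"].T@m["t"]
    return c+d*(z-c[2])/d[2]
def pix(m,X):
    p=m["R"]@X+m["t"];return np.array([m["fx"]*p[0]/p[2]+m["cx"],m["fy"]*p[1]/p[2]+m["cy"]])
def delta(pos,yaw):
    s=robot.observe();R=Ro.from_euler("xyz",s["tool_rot"])
    print("t",s["time"],"pos",s["tool_pos"].round(4),"rot",s["tool_rot"].round(4))
    T=Ro.from_euler("xyz",[np.pi,0,yaw])
    print("shift",R.inv().apply(np.array(pos)-s["tool_pos"]).round(4),"turn",(R.inv()*T).as_rotvec().round(4))
E
python3 - <<'E'
from h import *
s=robot.camera_model("side");c=robot.camera_model("scene")
print(onz(s,(321,328),.114),onz(c,(399,199),.114))
P=[onz(s,u,.072) for u in((286,325),(349,329),(340,443),(266,437))]
for p in P:print(p)
for a,b in((2,1),(3,0)):
    d=P[a]-P[b];print("y axis dir",np.arctan2(d[1],d[0]))
print(np.mean(P,0))
for u in((321,328),):
  k=onz(s,u,.114)
  for y in(0,): delta([k[0],k[1],.20],0)
E
cat > /dev/null; python3 -c "
import cv2;i=cv2.imread('pics/side.png')[300:370,280:370];j=cv2.imread('pics/scene.png')[170:240,355:445]
import numpy as np;cv2.imwrite('pics/c.png',cv2.resize(np.hstack([i,j]),None,fx=4.4,fy=4.4,interpolation=2))"
```

```text
[0.55261531 0.1837919  0.114     ] [0.55497387 0.18227853 0.114     ]
[0.62936839 0.16671528 0.072     ]
[0.51368245 0.13546172 0.072     ]
[0.4558881  0.36374901 0.072     ]
[0.57160502 0.39429303 0.072     ]
y axis dir 1.8187515685263282
y axis dir 1.819365327925085
[0.54263599 0.26505476 0.072     ]
t 0.1 pos [0.1508 0.5025 0.2261] rot [-3.1403e+00 -2.0000e-04  2.8498e+00]
shift [-0.4765 -0.1896  0.0263] turn [-5.0000e-04  1.8000e-03  2.8498e+00]
```

View pics/c.png

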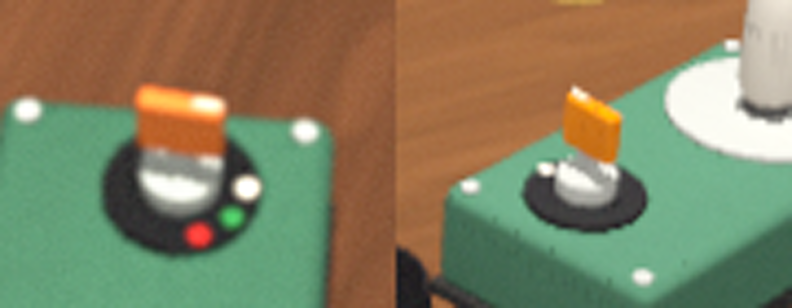

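```bash
python3 - <<'E'
from h import *
s=robot.camera_model("side")
f=lambda x,y,z:onz(s,(280+x/4.4,300+y/4.4),z)
a=f(140,93,.129);b=f(223,103,.129);print("head",a,b,np.linalg.norm(b-a),np.arctan2(*(b-a)[1::-1]))
for n,u in(("w",(247,187)),("g",(232,216)),("r",(199,235))):
    d=f(*u,.072)-[.553,.184,.072];print(n,np.arctan2(d[1],d[0]),np.linalg.norm(d))
print("goblets",onz(s,(245,293),0),onz(s,(306,280),0))
delta([.553,.184,.20],np.pi)
E
```

```text
head [0.56922993 0.18616673 0.129     ] [0.53575972 0.17972102 0.129     ] 0.03408522127909216 -2.951341209171249
w -2.785769656322036 0.028477436306068016
g 2.8907770132299775 0.02649425069562204
r 2.234349807595898 0.025959268312940962
goblets [0.77215658 0.05892749 0.        ] [ 6.61565064e-01 -2.24903472e-02 -1.11022302e-16]
t 0.1 pos [0.1508 0.5025 0.2261] rot [-3.1403e+00 -2.0000e-04  2.8498e+00]
shift [-0.4768 -0.1893  0.0263] turn [-0.0013 -0.0004 -0.2918]
```

arm_command(moves=[[[-0.04, -0.016, 0], [0, 0, -0.1], 0.06], [[-0.08, -0.032, 0], [0, 0, -0.2], 0.06], [[-0.12, -0.048, 0], [0, 0, -0.3], 0.06], [[-0.16, -0.064, 0], [0, 0, -0.4], 0.06], [[-0.2, -0.08, 0], [0, 0, -0.48], 0.06]], squeeze=40)

```text
time: 0.6
tool_pos: [0.3205, 0.3673, 0.2265]
tool_rot: [-3.141, -0.0, -2.949]
contact_force: [-0.1, 0.1, -0.3]
opening: 0.0608
grip_force: 0.0
```

```bash
python3 - <<'E'
from h import *
delta([.553,.184,.20],-2.95)
E
```

```text
t 0.6 pos [0.3205 0.3673 0.2265] rot [-3.1414e+00 -4.0000e-04 -2.9493e+00]
shift [-0.1932 -0.2244  0.0265] turn [-0.0002 -0.0004  0.0007]
```

arm_command(moves=[[[-0.03, -0.035, 0], [0, 0, 0], 0.06], [[-0.06, -0.07, 0], [0, 0, 0], 0.06], [[-0.09, -0.105, 0], [0, 0, 0], 0.06], [[-0.12, -0.14, 0], [0, 0, 0], 0.06], [[-0.15, -0.175, 0], [0, 0, 0], 0.06]])

```text
time: 1.1
tool_pos: [0.5007, 0.2233, 0.2264]
tool_rot: [3.141, -0.001, -2.954]
contact_force: [0.7, 0.7, 0.0]
opening: 0.0602
grip_force: 0.0
```

arm_command(moves=[[[-0.02, -0.025, 0], [0, 0, 0], 0.06], [[-0.043, -0.049, 0], [0, 0, 0.0], 0.06], [[-0.043, -0.049, 0.01], [0, 0, 0], 0.06], [[-0.043, -0.049, 0.02], [0, 0, 0], 0.06], [[-0.043, -0.049, 0.02], [0, 0, 0], 0.06]])

```text
time: 1.6
tool_pos: [0.5492, 0.1851, 0.2045]
tool_rot: [3.141, -0.005, -2.953]
contact_force: [-0.0, -0.2, -0.2]
opening: 0.0602
grip_force: 0.0
```

```bash
python3 - <<'E'
from h import *
import cv2
m=robot.camera_model("wrist");i=robot.read_camera("wrist");cv2.imwrite("pics/w1.png",i[:,:,::-1])
delta([.553,.184,.20],-2.95)
print("pred key",pix(m,np.array([.553,.184,.129])))
np.save("m.npy",m,allow_pickle=True)
E
```

```text
t 1.65 pos [0.5496 0.1854 0.2056] rot [ 3.1413e+00 -2.9000e-03 -2.9523e+00]
shift [-0.0031 -0.002   0.0056] turn [ 0.0003 -0.0029 -0.0023]
pred key [319.18416543 251.35080408]
```

View pics/w1.png

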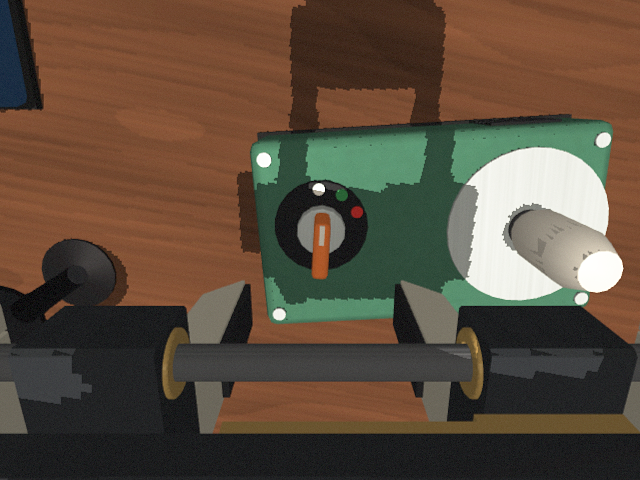

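The wrist view shows the orange head around (321,246), about 2 px from the predicted (319,251). The white stripe points up at the white OFF dot. I'll crop in closer.

```bash
python3 -c "
import cv2;i=cv2.imread('pics/w1.png')[170:290,265:385]
cv2.imwrite('pics/w1c.png',cv2.resize(i,None,fx=5,fy=5,interpolation=2))"
python3 - <<'E'
from h import *
m=np.load("m.npy",allow_pickle=True).item()
print("cam",-m["R"].T@m["t"])
for z in(.129,.099):
  for d in(-.018,.018):
    p=pix(m,np.array([.553+d*np.cos(-2.95),.184+d*np.sin(-2.95),z]));print(z,d,p,(p-[265,170])*5)
E
```

```text
cam [0.4692343  0.16984291 0.36343585]
0.129 -0.018 [319.37728559 278.99522732] [271.88642793 544.97613658]
0.129 0.018 [318.98257644 222.49410068] [269.91288222 262.47050339]
0.099 -0.018 [319.63821202 261.19388466] [273.1910601 455.9694233]
0.099 0.018 [319.29525413 209.93656107] [271.47627065 199.68280533]
```

View pics/w1c.png

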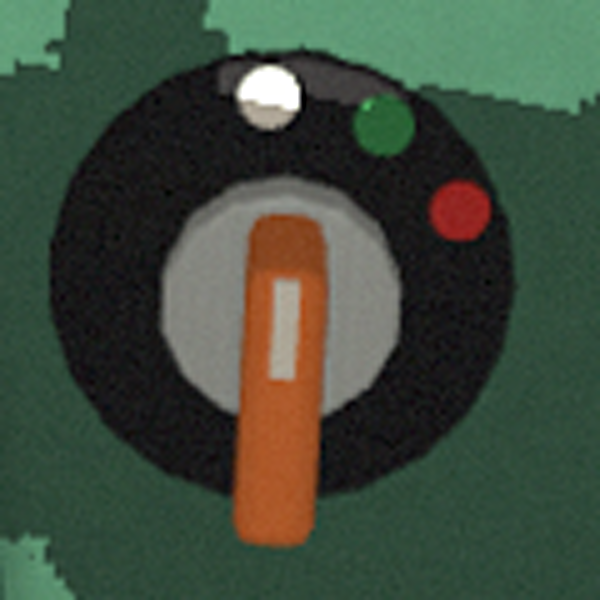

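arm_command(moves=[[[-0.002, 0, 0.02], [0, 0, 0.03], 0.06], [[-0.002, 0, 0.045], [0, 0, 0.063], 0.06], [[-0.002, 0, 0.06], [0, 0, 0.063], 0.06], [[-0.002, 0, 0.06], [0, 0, 0.063], 0.06], [[-0.002, 0, 0.06], [0, 0, 0.063], 0.06]])

```text
time: 2.15
tool_pos: [0.5529, 0.1859, 0.1476]
tool_rot: [3.141, 0.001, -3.015]
contact_force: [0.9, 0.3, 0.4]
opening: 0.0602
grip_force: 0.0
```

```bash
python3 - <<'E'
from h import *
delta([.5527,.1854,.097],-3.015)
E
```

```text
t 2.15 pos [0.5529 0.1859 0.1476] rot [ 3.1414e+00  7.0000e-04 -3.0151e+00]
shift [ 0.0003 -0.0005  0.0506] turn [ 0.0002  0.0007 -0.0001]
```

arm_command(moves=[[[0, 0, 0.015], [0, 0, 0], 0.04], [[0, 0, 0.03], [0, 0, 0], 0.03], [[0, 0, 0.04], [0, 0, 0], 0.03], [[0, 0, 0.049], [0, 0, 0], 0.03], [[0, 0, 0.049], [0, 0, 0], 0.03]])

```text
time: 2.65
tool_pos: [0.5526, 0.1852, 0.0972]
tool_rot: [3.142, -0.001, -3.016]
contact_force: [-1.2, -0.7, -0.1]
opening: 0.0306
grip_force: 0.0
```

arm_command(moves=[[[0, 0, 0], [0, 0, 0], 0.015], [[0, 0, 0], [0, 0, 0], 0.005], [[0, 0, 0], [0, 0, 0], 0.0], [[0, 0, 0], [0, 0, 0], 0.0], [[0, 0, 0], [0, 0, 0], 0.0]])

```text
time: 3.15
tool_pos: [0.5534, 0.185, 0.0983]
tool_rot: [-3.141, 0.001, -3.016]
contact_force: [0.8, -1.7, 3.0]
opening: 0.0096
grip_force: 40.0
```

arm_command(moves=[[[0, 0, 0], [0, 0, 0.1], 0.0], [[0, 0, 0], [0, 0, 0.2], 0.0], [[0, 0, 0], [0, 0, 0.3], 0.0], [[0, 0, 0], [0, 0, 0.4], 0.0], [[0, 0, 0], [0, 0, 0.5], 0.0]], squeeze=50)

```text
time: 3.65
tool_pos: [0.5534, 0.185, 0.0983]
tool_rot: [3.141, 0.001, 2.763]
contact_force: [0.0, -2.2, 4.1]
opening: 0.0096
grip_force: 50.0
```

```bash
python3 -c "
from h import *
s=robot.observe();print(s['torque'],s['contact_force'],s['tool_rot'][2],s['tool_pos'])"
```

```text
[-0.34720845 -0.02454796  0.07988269] [ 0.04407088 -2.21173873  4.10715532] 2.7628629594022525 [0.55341486 0.18495432 0.09832265]
```

arm_command(moves=[[[0, 0, 0], [0, 0, 0.1], 0.0], [[0, 0, 0], [0, 0, 0.2], 0.0], [[0, 0, 0], [0, 0, 0.3], 0.0], [[0, 0, 0], [0, 0, 0.4], 0.0], [[0, 0, 0], [0, 0, 0.45], 0.0]])

```text
time: 4.15
tool_pos: [0.5534, 0.185, 0.0983]
tool_rot: [3.141, 0.001, 2.314]
contact_force: [0.9, -1.7, 3.7]
opening: 0.0098
grip_force: 50.0
```

```bash
python3 -c "
from h import *
s=robot.observe();print(s['torque'],s['contact_force'],s['tool_rot'][2],s['tool_pos'])"
```

```text
[-0.3451435   0.00908898  0.14115545] [ 0.88037891 -1.7305981   3.67780458] 2.3136849147774012 [0.55344428 0.18495511 0.09830977]
```

arm_command(moves=[[[0, 0, 0], [0, 0, 0.03], 0.0], [[0, 0, 0], [0, 0, 0.06], 0.0], [[0, 0, 0], [0, 0, 0.09], 0.0], [[0, 0, 0], [0, 0, 0.11], 0.0], [[0, 0, 0], [0, 0, 0.11], 0.0]])

```text
time: 4.65
tool_pos: [0.5535, 0.185, 0.0983]
tool_rot: [3.141, 0.001, 2.206]
contact_force: [-0.8, -1.7, 6.4]
opening: 0.0097
grip_force: 50.0
```

```bash
python3 -c "
from h import *
s=robot.observe();print(s['torque'],s['contact_force'],s['tool_rot'][2],s['tool_pos'],s['opening'])"
```

```text
[-0.53349106  0.02818695  0.10013795] [-0.75557391 -1.71016821  6.39807831] 2.206213021123895 [0.55346792 0.18498185 0.09831562] 0.009704107563407654
```

arm_command(moves=[[[0, 0, 0], [0, 0, 0.02], 0.0], [[0, 0, 0], [0, 0, 0.04], 0.0], [[0, 0, 0], [0, 0, 0.06], 0.0], [[0, 0, 0], [0, 0, 0.06], 0.0], [[0, 0, 0], [0, 0, 0.06], 0.0]])

```text
time: 5.15
tool_pos: [0.5535, 0.185, 0.0983]
tool_rot: [3.141, 0.001, 2.148]
contact_force: [0.4, -1.7, 5.1]
opening: 0.0099
grip_force: 50.4
```

```bash
python3 - <<'E'
from h import *
import cv2
s=robot.observe();print(s['torque'],s['joint_efforts'][5],s['tool_rot'][2],s['opening'])
i=robot.read_camera("side");s=robot.observe();print(s['torque'],s['joint_efforts'][5])
j=robot.read_camera("wrist");s=robot.observe();print(s['torque'],s['joint_efforts'][5])
a=cv2.resize(i[290:380,270:370],(500,450),interpolation=2);b=cv2.resize(j[130:330,240:440],(300,300),interpolation=2)
c=np.zeros((450,800,3),np.uint8);c[:,:500]=a;c[:300,500:]=b
cv2.imwrite("pics/t.png",c[:,:,::-1])
E
```

```text
[-0.49512487 -0.02957457  0.7105485 ] 0.7528680749237537 2.148174973077748 0.009931400977780213
[-0.37276497  0.01107767  0.75876962] 0.7423630356788635
[-0.57221854  0.08659656  0.75765109] 0.7403476350009441
```

View pics/t.png

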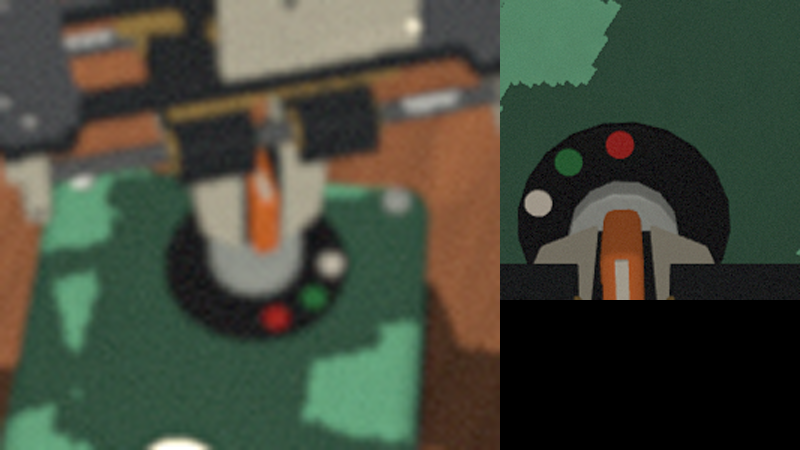

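The torque has jumped to 0.75 N m and the stripe points at the red dot, so the key is against the START stop. I'll hold it here.

arm_command(moves=[[[0, 0, 0], [0, 0, 0], 0.0], [[0, 0, 0], [0, 0, 0], 0.0], [[0, 0, 0], [0, 0, 0], 0.0], [[0, 0, 0], [0, 0, 0], 0.0], [[0, 0, 0], [0, 0, 0], 0.0]])

```text
time: 5.75
tool_pos: [0.5535, 0.185, 0.0983]
tool_rot: [3.141, 0.001, 2.148]
contact_force: [-0.2, -3.0, 4.9]
opening: 0.0097
grip_force: 50.4
```

arm_command(moves=[[[0, 0, 0], [0, 0, 0], 0.0], [[0, 0, 0], [0, 0, 0], 0.0], [[0, 0, 0], [0, 0, 0], 0.0], [[0, 0, 0], [0, 0, 0], 0.0], [[0, 0, 0], [0, 0, 0], 0.0]])

```text
time: 6.25
tool_pos: [0.5535, 0.185, 0.0983]
tool_rot: [3.141, 0.001, 2.148]
contact_force: [0.6, -2.6, 5.5]
opening: 0.0097
grip_force: 50.4
```

arm_command(moves=[[[0, 0, 0], [0, 0, 0], 0.06], [[0, 0, 0], [0, 0, 0], 0.06], [[0, 0, 0], [0, 0, 0], 0.06], [[0, 0, 0], [0, 0, 0], 0.06], [[0, 0, 0], [0, 0, 0], 0.06]])

```text
time: 6.75
tool_pos: [0.5528, 0.1852, 0.0974]
tool_rot: [-3.141, -0.0, 2.147]
contact_force: [0.0, 1.1, -0.1]
opening: 0.0451
grip_force: 0.0
```

arm_command(moves=[[[0, 0, -0.02], [0, 0, 0], 0.06], [[0, 0, -0.05], [0, 0, 0], 0.06], [[0, 0, -0.08], [0, 0, 0], 0.06], [[0, 0, -0.11], [0, 0, 0], 0.06], [[0, 0, -0.11], [0, 0, 0], 0.06]])

```text
time: 7.25
tool_pos: [0.5551, 0.1857, 0.2122]
tool_rot: [3.134, 0.003, 2.147]
contact_force: [-0.3, -0.2, 0.0]
opening: 0.06
grip_force: 0.0
```

```bash
python3 - <<'E'
from h import *
import cv2
i=robot.read_camera("side");j=robot.read_camera("wrist")
c=np.zeros((480,800,3),np.uint8);c[:,:400]=cv2.resize(i[290:380,280:355],(400,480),interpolation=2);c[:400,400:]=cv2.resize(j[150:310,240:400],(400,400),interpolation=2)
cv2.imwrite("pics/e.png",c[:,:,::-1]);print(robot.observe()["tool_pos"],robot.observe()["time"])
E
```

```text
[0.55304094 0.1852185  0.20797376] 7.35
```

View pics/e.png

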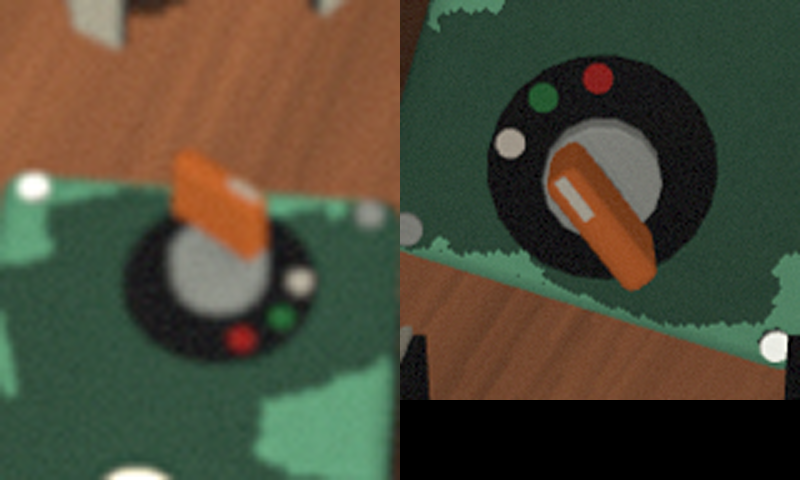

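The key has sprung back and its stripe points towards the green dot. I'll check the angle in numbers.

```bash
python3 - <<'E'
from h import *
m=robot.camera_model("wrist")
f=lambda x,y,z:onz(m,(240+(x-400)*.4,150+y*.4),z)
a=f(567,183,.129);b=f(642,278,.129);d=a-b
print("len",np.linalg.norm(d),"dir",np.arctan2(d[1],d[0]),(a+b)/2)
k=np.array([.5527,.1854,.072])
for n,u in(("w",(510,143)),("g",(543,97)),("r",(598,78))):
    e=f(*u,.072)-k;print(n,np.arctan2(e[1],e[0]))
E
```

```text
len 0.030307421472723067 dir 2.786458958785908 [0.55246937 0.18540408 0.129     ]
w -2.8410300385966085
g 2.842528027890534
r 2.223540888678335
```

```bash
python3 -c "
from cell import robot
print(robot.hand_in())"
```

```text
the job is handed in; nothing more can be done
None
```

The green polisher's key was turned to START, held against the stop for over a second and let go. It sprang back and rests at RUN, the arm is clear above it, the blue key and the ruby-red glass were not touched, and the job is handed in.

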